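Tighten a water-filter coupling by hand, then its lock nut with the spanner

ROBOT

A 6-joint arm with a two-finger parallel gripper is mounted at the origin on a cart in front of the work surface, level with it; the furniture and walls round the work are solid. World frame = base frame: x ahead of the robot, y to its left, z up, the work surface at z = 0. Lengths are in mm, angles in rad, forces in N, time in s.
With the tool pointing down it reaches from about 375 to 925 mm from the base axis. Payload 5.7 kg.
Tool frame: the origin (TCP) lies midway between the tips of the shut fingers; the grasp point (between the pads) lies manip.tcp_to_grasp behind it (manip.tcp_to_grasp is the distance from the TCP to the grasp point, in mm); z points along the fingers, y is the line along which they close (so a half turn about z gives the same grasp; the last joint's range is limited). The gripper opens to 85 mm and grips with 20 to 120 N. Pads are 22 mm wide; open, the fingers measure 114 mm over their backs; the gripper's body (76 mm by 85 mm) begins 54 mm behind the grasp point. The pads swing forward as they close: fully open they stand 13 mm farther back than shut.
Start: joints at [-1.319, 0.359, 1.51, -0, 1.272, -0.115], TCP at [215.161, -560.062, 231.267] pointing down, gripper open.
Joint ranges: [-2.97, 2.97], [-1.01, 2.36], [0.21, 2.38], [-0.96, 4.11], [0.2, 2.71], [-2.98, 2.98]. Speed limits (rad/s): [2.39, 2.39, 3.14, 3.14, 3.14, 3.14].

INTERFACE

Orientations are given as a rotation vector (axis times angle).
In Python, from station import manip, grab_frame gives the robot as it stands.
- The arm moves only by the tool move_arm, never from a script. Its argument "rows" is one flat list of numbers, 6 for each row, row after row: the shift along the tool's x, y, z in m, then the turn, a rotation vector about the tool's x, y, z in rad. In form: [x, y, z, wx, wy, wz, x, y, z, wx, wy, wz, ...]. A call has 1 to 5 rows; each row shifts and turns the commanded pose from where the row before left it, along the tool's axes as they then stand; what a row does not reach is not made up. A row lasts 1/8 s, in which the tool goes at most 62.5 mm and 10.7 degrees, less where a joint would pass 70% of its speed; a pose out of reach is approached as far as the arm can. A call with a gripper value outside its range is refused whole. "gripper" is the finger opening in m, from 0 to 0.0854, set as the call begins (left out, the last holds). The fingers move at their own pace and stop on an object; "grip_force" is the grip in N (left out, the last holds). Time passes only in rows, so rows that do not move let the fingers close. It gives the time, the measured TCP pose, the force, the opening and the grip force at its end, in the units of the state.
- manip.state(): the state, without advancing time (a new reading comes with each control period).
- grab_frame(name): name is "scene" or "top"; returns a dict with "pixels" (384x512x3 uint8, red, green, blue), "depth" (384x512 float32, mm along the optical axis (not along the pixel's ray), 0 where there is no reading), "fov_y" (degrees; the focal length in pixels is half the picture's height over the tangent of half this angle, whatever the lens; pixels are square), "cx", "cy" (the principal point, pixels), "camera_from_world" (4x4, takes a point from world to camera coordinates). Camera axes: x right, y down, z forward; pixel columns grow to the right and rows downward; lengths in mm; the calibration is good to about 2 mm. A picture is of the moment at which its call begins.
- manip.sign_off(): hands the job in; it is judged then, once.
The state is a dict: "time": time; "q": joint angles; "joint_velocities": joint speeds; "tau": joint torques, N m; "tcp_pos": TCP position; "tcp_rot": TCP orientation; "contact_force": force on the tool from outside, world axes, zero at the start; "ft_torque": the same for the moment, N m; "width": opening from 0.0 (shut) to 1.0 (fully open); "gripper_force": force on a finger pad.
Only numpy, scipy, OpenCV 4.12 (cv2) and the standard library are available. Lean on these libraries where they do the work, as an engineer would, in place of code of your own. Each camera call takes 0.05 s, during which the arm holds its last target. There are 200 camera calls.

TASK

Two small water filters stand on the worktop; one has a spanner left on its hex lock nut. On that filter, first turn the black winged coupling on top clockwise (seen from above) by hand until it stops, and then swing the spanner clockwise until the nut stops too. Leave the other filter's coupling as it is, it is already tight.

Things in the scene. Friction and masses are not known exactly. Their poses are not given: they have to be found in the camera images.
- wing_coupling (a joint): Black winged coupling on top of the filter that carries the spanner, turning on the filter's upright axis. Rad, growing clockwise seen from above; starts between 0 and 0.3; hard stop, fully tight, at 1.25, where its wings stand over two white ribs on the flange below. Turns with about 0.12 N m and stays where it is left.
- wing_grip (a point): Point on that filter's upright axis, 125 mm over the worktop, inside the coupling it turns with. The wings are one upright bar across the axis, 62 mm long, 12 thick, 30 tall: top 10 mm above this point, foot 20 mm below it, on a round collar 50 mm wide and 16 mm tall. x runs along the bar, y across its thickness, z up.
- spanner (a joint): Steel ring spanner seated on the hex lock nut of the same filter, turning with the nut about the same upright axis; it cannot come off. Rad, growing clockwise seen from above; starts between 0 and 0.2; hard stop, fully tight, at 1.05. Turns with about 0.7 N m (6 N at spanner_push) and stays where it is left.
- spanner_push (a point): Point in the middle of the spanner's handle, 120 mm out from the axis, 60 mm over the worktop, to push sideways or pinch from above. x points outward along the handle, z up. The handle is level, 16 mm wide, 9 thick, straight from 34 to 144 mm out, then a 32 mm ring to 176. The filter's foot reaches 60 mm from the axis; beyond it things under the handle are up to 25 mm tall.
- spare_coupling (a joint): The same kind of black winged coupling on the other filter, which has a bare hex nut and no spanner. It is tight at 0, where it starts, and must be left alone; the value grows, in rad, as it is loosened anticlockwise.

How it is judged:
By the outcome, as a careful person would: the job done as asked, in the order asked, and still so for the second after the job is handed in, with the robot touching nothing.
It also fails if it takes over 51 s, if anything falls off the work surface, if the arm or the gripper's body presses on something with over 40 N, if the wrist force passes 120 N, or if a joint passes its speed limit or range.

## Working session

There is one attempt and no reset: what is moved stays moved. The work goes in short steps, Python scripts to look and compute and a tool call to move; the robot and the scene stay as the last step left them, time stands still between calls to the robot, and variables do not carry over. Pictures are saved under pics/ and viewed, at most 10 in all, crops included, and the job is handed in when it is done.

Besides the shell and the picture viewer there is one more tool, called as name(argument=value, ...), one argument or row to a line, values as JSON. move_arm: Moves the arm, as the interface text tells. Its arguments: {"type":"object","properties":{"rows":{"type":"array"},"gripper":{"type":"number"},"grip_force":{"type":"number"}},"required":["rows"]}

```bash
mkdir -p pics && ls
python3 - <<'E'
from station import manip, grab_frame
import cv2,numpy as np
for n in ("scene","top"):
    f=grab_frame(n); np.savez(f"pics/{n}0.npz",**f)
    cv2.imwrite(f"pics/{n}0.png",f["pixels"][:,:,::-1])
    C=np.linalg.inv(f["camera_from_world"]); print(n,f["fov_y"],f["cx"],f["cy"],C.round(3).tolist())
s=manip.state(); print(s, manip.tcp_to_grasp)
E
```

```text
pics
scene 48.47464764635086 253.94940894789548 189.2290658902641 [[-0.855, -0.379, 0.352, 204.396], [-0.518, 0.651, -0.555, 505.388], [-0.019, -0.657, -0.753, 914.631], [0.0, 0.0, 0.0, 1.0]]
top 53.78521666724204 256.6458615428882 189.25002935308882 [[-0.024, -0.999, 0.049, 530.367], [-1.0, 0.024, -0.002, -24.196], [0.0, -0.049, -0.999, 985.633], [0.0, 0.0, 0.0, 1.0]]
{'time': 0.1, 'q': array([-1.31907160e+00,  3.59442979e-01,  1.51129347e+00,  9.63997184e-06,
        1.27250025e+00, -1.15120149e-01]), 'joint_velocities': array([ 0.00038078, -0.00148902, -0.00368222, -0.00107655, -0.00079056,
        0.00043941]), 'tau': array([ 1.34711176e-03, -5.28648305e+01, -2.79350960e+01, -5.36573725e-05,
        4.94505526e-03,  4.69377915e-05]), 'tcp_pos': array([ 215.03945088, -559.50642643,  230.54337835]), 'tcp_rot': array([-3.08728060e+00, -5.72709199e-01,  1.61730420e-04]), 'contact_force': array([ 0.38417907, -0.24958806,  0.33411487]), 'ft_torque': array([-0.04937993, -0.02590708, -0.05056296]), 'gripper_force': 0.0, 'width': 0.9997906566866414} 18.700000000000003
```

View pics/scene0.png

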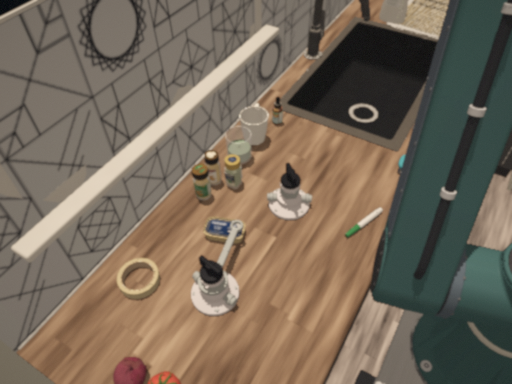

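View pics/top0.png

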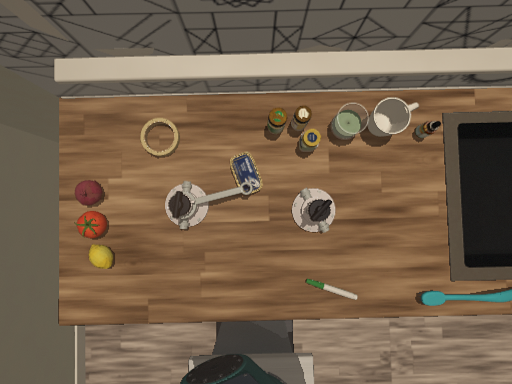

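```bash
cat > h.py <<'E'
import numpy as np
def cloud(f):
    h,w=f["depth"].shape; F=h/2/np.tan(np.radians(f["fov_y"])/2)
    v,u=np.mgrid[:h,:w]; z=f["depth"]
    P=np.stack([(u-f["cx"])/F*z,(v-f["cy"])/F*z,z,np.ones_like(z)],-1)
    return (P@np.linalg.inv(f["camera_from_world"]).T)[...,:3]
def main_axis(P):
    c=P.mean(0); U,S,V=np.linalg.svd(P-c,full_matrices=False); return c,V[0],S/np.sqrt(len(P))
E
python3 - <<'E'
from h import *
import cv2
f=dict(np.load("pics/top0.npz")); P=cloud(f); p=f["pixels"]
cv2.imwrite("pics/crop0.png",cv2.resize(p[150:260,140:360,::-1],None,fx=3.6,fy=3.6,interpolation=cv2.INTER_CUBIC))
ok=f["depth"]>0
roi=np.zeros(ok.shape,bool); roi[150:245,150:275]=1
v,u=np.nonzero(ok&roi&(P[...,2]>100)); Q=P[v,u]; print("n",len(Q),"zmax",np.percentile(Q[:,2],[5,50,95,100]))
dark=p.max(-1)<70
m=ok&roi&dark&(P[...,2]>124); Q=P[m]; print("wing",len(Q),Q[:,:2].min(0),Q[:,:2].max(0)); print(main_axis(Q[:,:2]),Q[:,2].mean())
m=ok&roi&(P[...,2]>50)&(P[...,2]<80); Q=P[m]
m2=m&(np.hypot(P[...,0]-Q[:,0].mean(),0)<400)&(np.mgrid[:384,:512][1]>205)&(np.mgrid[:384,:512][1]<240); print("handle",m2.sum(),main_axis(P[m2][:,:2]),P[m2][:,2].mean())
# white flange
w=ok&roi&(p.min(-1)>150)&(P[...,2]<25)&(P[...,2]>2); Q=P[w]; print("flange z",np.percentile(Q[:,2],[5,50,95]),len(Q))
# circle fits
def circ(X):
    A=np.c_[X,np.ones(len(X))]; s=np.linalg.lstsq(A,(X**2).sum(1),rcond=None)[0]; c=s[:2]/2; return c,np.sqrt(s[2]+c@c)
# outer points of flange
c=np.array([np.nan]*2)
ang=np.arctan2(*(Q[:,:2]-np.median(Q[:,:2],0)).T)
out=[]
for a in np.linspace(-np.pi,np.pi,37)[:-1]:
    s=Q[(ang>=a)&(ang<a+np.pi/18),:2]
    if len(s): out.append(s[np.argmax(np.hypot(*(s-np.median(Q[:,:2],0)).T))])
print("flange circ",circ(np.array(out)))
g=dict(np.load("pics/scene0.npz")); G=cloud(g)
m=(g["depth"]>0)&(g["pixels"].max(-1)<70)&(G[...,2]>124)&(G[...,2]<142)&(abs(G[...,0]-480)<150)&(G[...,1]>50)
print("scene wing",m.sum()); 
if m.sum()>5: print(main_axis(G[m][:,:2]),G[m][:,:2].min(0),G[m][:,:2].max(0))
E
```

```text
n 421 zmax [103.02473124 109.96392688 136.71067796 139.72755407]
wing 161 [513.91413527 145.76739281] [570.18297643 165.983074  ]
(array([542.04201816, 155.34360454]), array([-0.98575871,  0.16816589]), array([14.99511285,  4.58638564])) 133.86127103567674
handle 231 (array([565.64466076,  57.34661767]), array([ 0.23519559, -0.97194806]), array([24.74384752,  4.62463618])) 64.84400368939778
flange z [10.83459834 15.73665578 22.48409398] 461
flange circ (array([572.29407931,  98.28114004]), np.float64(84.73083041181444))
scene wing 170
(array([539.36554249, 159.11033038]), array([-0.98839149,  0.15192847]), array([15.46248675,  4.32270266])) [512.92035946 147.39459035] [568.43619646 167.34089636]
```

View pics/crop0.png

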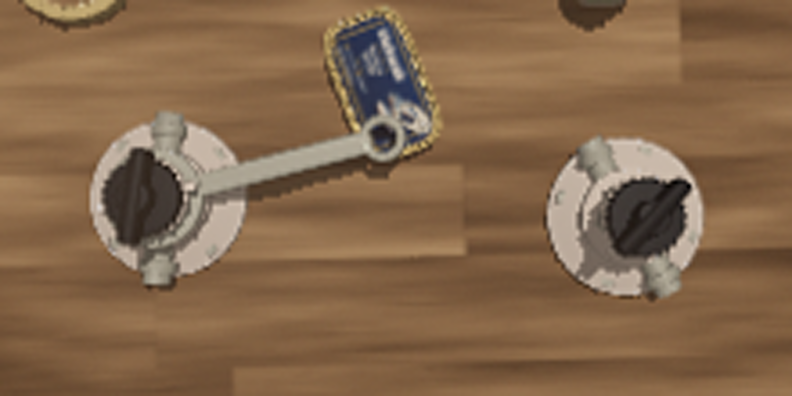

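The crop shows the spanner filter with its bar near vertical at about crop pixel (140,198). The handle runs right to the ring at (383,138), over a tin. The axis is at about (541,157), the bar at -9.3° and the handle at -76.4°. I'll start the move now.

move_arm(
  rows=[0.035,-0.0345,0,0,0,0,0.035,-0.0345,0,0,0,0,0.035,-0.0345,0,0,0,0,0.035,-0.0345,0,0,0,0,0.035,-0.0345,0,0,0,0],
  gripper=0.0854,
)

```text
time: 0.72
tcp_pos: [316.9, -334.6, 231.0]
tcp_rot: [-3.088, -0.572, 0.0]
contact_force: [0.6, 0.3, -0.1]
width: 0.999
gripper_force: 0.0
```

move_arm(
  rows=[0.035,-0.0345,0,0,0,0,0.035,-0.0345,0,0,0,0,0.035,-0.0345,0,0,0,0,0.035,-0.0345,0,0,0,0,0.035,-0.0345,0,0,0,0],
)

```text
time: 1.35
tcp_pos: [418.4, -110.9, 231.2]
tcp_rot: [-3.089, -0.573, 0.0]
contact_force: [1.3, -1.3, -0.3]
width: 1.0
gripper_force: 0.0
```

move_arm(
  rows=[0.035,-0.0345,0,0,0,-0.17,0,0,0,0,0,-0.17,0,0,0,0,0,-0.17,0,0,0,0,0,-0.17,0,0,0,0,0,-0.17],
)

```text
time: 1.98
tcp_pos: [438.1, -67.5, 231.0]
tcp_rot: [-2.572, -1.803, 0.001]
contact_force: [0.6, -0.8, -0.6]
width: 0.996
gripper_force: 0.0
```

move_arm(
  rows=[0,0,0,0,0,-0.17,0,0,0,0,0,-0.17,0,0,0,0,0,-0.17,0,0,0,0,0,-0.17,0,0,0,0,0,-0.17],
)

```text
time: 2.6
tcp_pos: [438.1, -67.6, 231.0]
tcp_rot: [-1.6, -2.702, 0.0]
contact_force: [0.3, 0.3, -0.1]
width: 0.999
gripper_force: 0.0
```

move_arm(
  rows=[0,0,0,0,0,-0.17,0,0,0,0,0,-0.17,0,0,0,0,0,-0.17,0,0,0,0,0,-0.17,0,0,0,0,0,-0.17],
)

```text
time: 3.22
tcp_pos: [438.1, -67.6, 231.0]
tcp_rot: [-0.344, -3.122, -0.0]
contact_force: [0.7, 1.1, 0.9]
width: 1.002
gripper_force: 0.0
```

```bash
cat > rel.py <<'E'
from station import manip
import numpy as np
from scipy.spatial.transform import Rotation as R
def rel(x,y,z,yaw):
    s=manip.state(); T=R.from_rotvec(s["tcp_rot"]); M=T.as_matrix()
    d=M.T@(np.array([x,y,z])-s["tcp_pos"])
    c,q=np.cos(np.radians(yaw)),np.sin(np.radians(yaw))
    D=np.array([[c,q,0],[q,-c,0],[0,0,-1]])
    print("shift tool mm",d.round(1),"turn",R.from_matrix(M.T@D).as_rotvec().round(3),"pos",s["tcp_pos"].round(1),"yaw",np.degrees(np.arctan2(M[1,0],M[0,0])).round(1),"q",s["q"].round(2),"F",s["contact_force"].round(1),"T",s["ft_torque"].round(2),"t",s["time"],"w",s["width"])
E
python3 -c "
from rel import *
rel(541,157,109.5,170.7)"
```

```text
shift tool mm [-51.7 241.6 121.5] turn [ 0.    -0.001 -0.057] pos [438.1 -67.6 231. ] yaw 167.4 q [-0.31  0.13  1.83  0.    1.18 -1.66] F [0.7 1.1 0.9] T [-0.   -0.06 -0.01] t 3.225 w 1.0016515435123894
```

move_arm(
  rows=[-0.0103,0.0483,0,0,0,0,-0.0103,0.0483,0,0,0,0,-0.0103,0.0483,0,0,0,0,-0.0103,0.0483,0,0,0,0,-0.0105,0.0484,0,0,0,-0.057],
)

```text
time: 3.85
tcp_pos: [542.9, 157.8, 231.0]
tcp_rot: [-0.261, -3.13, 0.0]
contact_force: [0.8, -0.1, 0.4]
width: 1.001
gripper_force: 0.0
```

move_arm(
  rows=[0,0,0.02,0,0,0,0,0,0.03,0,0,0,0,0,0.03,0,0,0,0,0,0.02,0,0,0,0,0,0,0,0,0],
)

```text
time: 4.47
tcp_pos: [541.0, 156.0, 129.5]
tcp_rot: [-0.263, -3.126, 0.002]
contact_force: [-0.6, -0.1, 0.4]
width: 1.0
gripper_force: 0.0
```

Run:
```python
from rel import *
from h import *
from station import grab_frame
import cv2
rel(541,157,109.5,170.7)
ims=[]
for n,(r,c) in dict(scene=(290,215),top=(205,195)).items():
    f=grab_frame(n); np.savez(f"pics/{n}1.npz",**f); r0=min(r-60,384-120)
    ims.append(cv2.resize(f["pixels"][r0:r0+120,c-65:c+65,::-1],(390,360),interpolation=cv2.INTER_CUBIC))
cv2.imwrite("pics/s1.png",np.hstack(ims))
```

```text
shift tool mm [ 0.1  1.  20. ] turn [-0.001 -0.004 -0.005] pos [541.  156.  129.5] yaw 170.4 q [ 0.16  0.42  1.7   0.    1.03 -1.25] F [-0.6 -0.1  0.4] T [-0.01  0.02 -0.04] t 4.475 w 0.9997134937144498
```

View pics/s1.png

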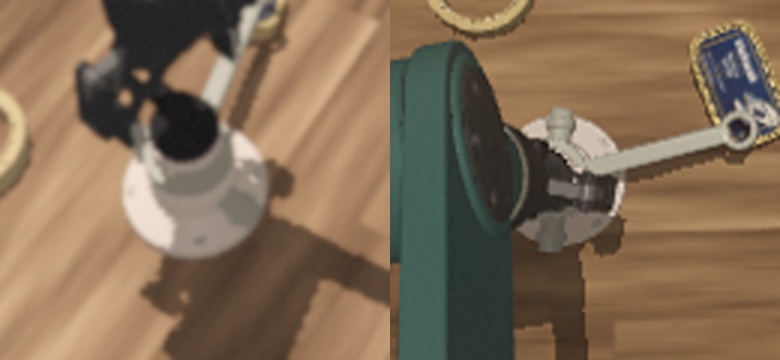

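The gripper straddles the bar in both views, so I'll go down and close.

move_arm(
  rows=[0,0.001,0.01,0,0,0,0,0,0.01,0,0,0],
)

```text
time: 4.82
tcp_pos: [543.4, 157.4, 111.5]
tcp_rot: [0.263, 3.129, 0.001]
contact_force: [0.3, -0.1, -0.0]
width: 1.0
gripper_force: 0.0
```

move_arm(
  rows=[0,0,0,0,0,0,0,0,0,0,0,0,0,0,0,0,0,0,0,0,0,0,0,0,0,0,0,0,0,0],
  gripper=0,
  grip_force=30,
)

```text
time: 5.45
tcp_pos: [542.8, 155.9, 111.7]
tcp_rot: [0.262, 3.131, -0.003]
contact_force: [-1.6, -6.3, 3.6]
width: 0.131
gripper_force: 32.5
```

```bash
python3 -c "
from rel import *
rel(541,157,109.5,170.7)"
```

```text
shift tool mm [2.  0.7 2.2] turn [-0.002  0.    -0.005] pos [542.8 155.9 111.7] yaw 170.4 q [ 0.16  0.44  1.72 -0.    0.98 -1.24] F [-1.6 -6.3  3.6] T [-0.84  0.2  -0.1 ] t 5.45 w 0.13082948952241785
```

move_arm(
  rows=[0,0,0,0,0,0.14,0,0,0,0,0,0.14,0,0,0,0,0,0.14,0,0,0,0,0,0.14,0,0,0,0,0,0.14],
)

```text
time: 6.08
tcp_pos: [543.1, 156.2, 111.8]
tcp_rot: [1.326, 2.847, -0.002]
contact_force: [-0.7, -3.6, 2.8]
width: 0.134
gripper_force: 32.4
```

```bash
python3 -c "
from rel import *
rel(541,157,109.5,170.7)"
```

```text
shift tool mm [ 2.  -1.   2.3] turn [-0.001  0.001 -0.709] pos [543.1 156.2 111.8] yaw 130.1 q [ 0.16  0.44  1.72 -0.    0.98 -0.54] F [-0.7 -3.6  2.8] T [-0.62  0.02  0.14] t 6.075 w 0.13404135840523687
```

move_arm(
  rows=[0,0,0,0,0,0.06,0,0,0,0,0,0.06,0,0,0,0,0,0.06,0,0,0,0,0,0,0,0,0,0,0,0],
)

```text
time: 6.7
tcp_pos: [543.1, 156.2, 111.8]
tcp_rot: [1.569, 2.72, -0.002]
contact_force: [-0.4, -5.7, 2.6]
width: 0.131
gripper_force: 32.5
```

```bash
python3 -c "
from rel import *
rel(541,157,109.5,170.7)"
```

```text
shift tool mm [ 1.7 -1.4  2.3] turn [-0.001  0.001 -0.884] pos [543.1 156.2 111.8] yaw 120.0 q [ 0.16  0.44  1.72 -0.    0.98 -0.36] F [-0.4 -5.7  2.6] T [-0.86  0.02 -0.14] t 6.7 w 0.13056625578466416
```

move_arm(
  rows=[0,0,0,0,0,0.04,0,0,0,0,0,0.04,0,0,0,0,0,0,0,0,0,0,0,0],
)

```text
time: 7.2
tcp_pos: [543.2, 156.2, 111.8]
tcp_rot: [1.677, 2.655, -0.002]
contact_force: [-1.3, -3.7, 3.8]
width: 0.132
gripper_force: 32.5
```

```bash
python3 -c "
from rel import *
rel(541,157,109.5,170.7)"
```

```text
shift tool mm [ 1.6 -1.6  2.3] turn [-0.001  0.001 -0.964] pos [543.2 156.2 111.8] yaw 115.5 q [ 0.16  0.44  1.72 -0.    0.98 -0.28] F [-1.3 -3.7  3.8] T [-0.85  0.01 -0.13] t 7.2 w 0.13208544972588923
```

move_arm(
  rows=[0,0,0,0,0,0.04,0,0,0,0,0,0.04,0,0,0,0,0,0,0,0,0,0,0,0],
)

```text
time: 7.7
tcp_pos: [543.2, 156.2, 111.8]
tcp_rot: [1.782, 2.586, -0.001]
contact_force: [-0.4, -5.9, 3.2]
width: 0.132
gripper_force: 32.5
```

```bash
python3 -c "
from rel import *
rel(541,157,109.5,170.7)"
```

```text
shift tool mm [ 1.5 -1.8  2.3] turn [-1.000e-03  1.000e-03 -1.044e+00] pos [543.2 156.2 111.8] yaw 110.9 q [ 0.16  0.44  1.72 -0.    0.98 -0.2 ] F [-0.4 -5.9  3.2] T [-0.88 -0.02 -0.06] t 7.7 w 0.13194510435959014
```

move_arm(
  rows=[0,0,0,0,0,0.04,0,0,0,0,0,0.04,0,0,0,0,0,0,0,0,0,0,0,0],
)

```text
time: 8.2
tcp_pos: [543.2, 156.3, 111.8]
tcp_rot: [1.883, 2.513, -0.001]
contact_force: [-1.1, -5.2, 2.5]
width: 0.135
gripper_force: 32.5
```

```bash
python3 -c "
from rel import *
rel(541,157,109.5,170.7)"
```

```text
shift tool mm [ 1.3 -1.9  2.3] turn [-1.000e-03  2.000e-03 -1.124e+00] pos [543.2 156.3 111.8] yaw 106.3 q [ 0.16  0.44  1.72 -0.    0.98 -0.12] F [-1.1 -5.2  2.5] T [-0.88 -0.02 -0.12] t 8.2 w 0.13527493237655216
```

move_arm(
  rows=[0,0,0,0,0,0.04,0,0,0,0,0,0.04,0,0,0,0,0,0,0,0,0,0,0,0],
)

```text
time: 8.7
tcp_pos: [543.3, 156.2, 111.8]
tcp_rot: [1.98, 2.436, -0.001]
contact_force: [-0.9, -5.5, 3.4]
width: 0.129
gripper_force: 33.8
```

```bash
python3 -c "
from rel import *
rel(541,157,109.5,170.7)"
```

```text
shift tool mm [ 1.2 -2.   2.3] turn [-1.000e-03  2.000e-03 -1.203e+00] pos [543.3 156.2 111.8] yaw 101.8 q [ 0.16  0.44  1.72 -0.    0.98 -0.05] F [-0.9 -5.5  3.4] T [-0.9  -0.08  0.5 ] t 8.7 w 0.12913728684681808
```

move_arm(
  rows=[0,0,0,0,0,0.04,0,0,0,0,0,0,0,0,0,0,0,0],
)

```text
time: 9.07
tcp_pos: [543.2, 156.2, 111.8]
tcp_rot: [2.027, 2.398, -0.002]
contact_force: [-1.3, -5.5, 3.3]
width: 0.132
gripper_force: 48.4
```

```bash
python3 -c "
from rel import *
rel(541,157,109.5,170.7)"
```

```text
shift tool mm [ 1.2 -2.1  2.3] turn [-1.000e-03  2.000e-03 -1.241e+00] pos [543.2 156.2 111.8] yaw 99.6 q [ 0.16  0.44  1.71 -0.    0.98 -0.01] F [-1.3 -5.5  3.3] T [-0.97 -0.07  1.17] t 9.075 w 0.13172370483445192
```

move_arm(
  rows=[0,0,0,0,0,-0.025,0,0,0,0,0,-0.025,0,0,0,0,0,0],
)

```text
time: 9.45
tcp_pos: [543.3, 156.2, 111.8]
tcp_rot: [1.969, 2.446, -0.001]
contact_force: [-0.2, -4.8, 4.0]
width: 0.138
gripper_force: 32.7
```

```bash
python3 -c "
from rel import *
rel(541,157,109.5,170.7)"
```

```text
shift tool mm [ 1.2 -2.1  2.3] turn [-1.000e-03  2.000e-03 -1.193e+00] pos [543.3 156.2 111.8] yaw 102.3 q [ 0.16  0.44  1.72 -0.    0.98 -0.06] F [-0.2 -4.8  4. ] T [-0.92 -0.1   0.35] t 9.45 w 0.13780517109191567
```

move_arm(
  rows=[0,0,0,0,0,0,0,0,0,0,0,0,0,0,0,0,0,0,0,0,0,0,0,0],
  gripper=0.0854,
)

```text
time: 9.95
tcp_pos: [542.8, 157.4, 111.3]
tcp_rot: [-1.972, -2.445, -0.0]
contact_force: [0.1, 0.7, 0.8]
width: 0.962
gripper_force: 0.0
```

move_arm(
  rows=[0,0,-0.01,0,0,0,0,0,-0.02,0,0,0,0,0,-0.03,0,0,0,0,0,0,0,0,0],
)

```text
time: 10.45
tcp_pos: [545.0, 157.7, 174.3]
tcp_rot: [1.97, 2.442, 0.007]
contact_force: [0.6, -0.4, -0.7]
width: 0.998
gripper_force: 0.0
```

```bash
python3 -c "
from rel import *
rel(569.7,39.9,165,103.6)"
```

```text
shift tool mm [-120.3   -0.8    9.3] turn [ 0.006  0.    -0.024] pos [545.  157.7 174.3] yaw 102.2 q [ 0.16  0.37  1.65  0.    1.11 -0.05] F [ 0.6 -0.4 -0.7] T [ 0.01 -0.03  0.  ] t 10.45 w 0.9983937632054946
```

move_arm(
  rows=[-0.03,0,0,0,0,0,-0.04,0,0,0,0,0,-0.03,0,0,0,0,0,-0.02,-0.001,0,0,0,-0.02,0,0,0,0,0,0],
)

```text
time: 11.08
tcp_pos: [567.1, 38.6, 170.8]
tcp_rot: [-1.95, -2.462, 0.001]
contact_force: [0.2, 0.2, -0.0]
width: 1.0
gripper_force: 0.0
```

Run:
```python
from rel import *
from h import *
from station import grab_frame
import cv2
rel(569.7,39.9,41.5,103.6)
ims=[]
for n,(r,c) in dict(scene=(290,215),top=(205,195)).items():
    f=grab_frame(n); np.savez(f"pics/{n}2.npz",**f); r0=min(r-60,384-120)
    ims.append(cv2.resize(f["pixels"][r0:r0+120,c-65:c+65,::-1],(390,360),interpolation=cv2.INTER_CUBIC))
    P=cloud(f); m=(f["depth"]>0)&(f["pixels"].max(-1)<70)&(P[...,2]>124)&(P[...,2]<142)&(np.hypot(P[...,0]-541,P[...,1]-157)<40)
    if m.sum()>5: c,a,s=main_axis(P[m][:,:2]); print(n,m.sum(),c,np.degrees(np.arctan2(a[1],a[0])),s)
cv2.imwrite("pics/s2.png",np.hstack(ims))
```

```text
shift tool mm [  0.6   2.9 129.3] turn [-0.001 -0.    -0.007] pos [567.1  38.6 170.8] yaw 103.2 q [-0.05  0.38  1.65  0.    1.12 -0.28] F [ 0.2  0.2 -0. ] T [-0.   -0.02  0.03] t 11.075 w 0.9998810731910763
scene 175 [540.5226178  161.29253381] 100.03208233589777 [15.88264237  4.15572296]
```

View pics/s2.png

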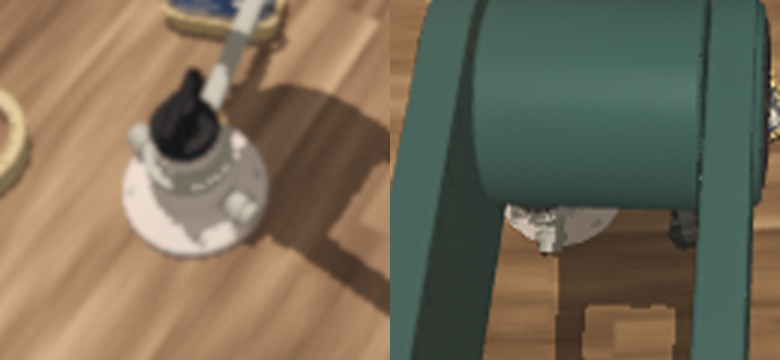

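The scene view shows the wings turned so that they line up roughly with the spanner direction (about 100°), which matches the torque stop. Next I'll lower onto the handle.

move_arm(
  rows=[0,0.002,0.04,0,0,0,0,0.001,0.04,0,0,0,0,0,0.03,0,0,0,0,0,0.015,0,0,0,0,0,0,0,0,0],
)

```text
time: 11.8
tcp_pos: [569.4, 41.1, 45.6]
tcp_rot: [-1.946, -2.464, 0.002]
contact_force: [-0.2, 0.7, 0.4]
width: 1.0
gripper_force: 0.0
```

```bash
python3 -c "
from rel import *
rel(569.7,39.9,41.5,103.6)"
```

```text
shift tool mm [-1.3  0.   4.1] turn [-0.002 -0.001 -0.004] pos [569.4  41.1  45.6] yaw 103.4 q [-0.05  0.54  1.75  0.    0.85 -0.28] F [-0.2  0.7  0.4] T [-0.03 -0.    0.01] t 11.8 w 0.9996677219952964
```

move_arm(
  rows=[0,0,0.003,0,0,0,0,0,0,0,0,0,0,0,0,0,0,0,0,0,0,0,0,0,0,0,0,0,0,0],
  gripper=0,
  grip_force=40,
)

```text
time: 12.42
tcp_pos: [570.4, 40.4, 43.9]
tcp_rot: [1.948, 2.464, 0.001]
contact_force: [-1.6, 0.8, 5.9]
width: 0.178
gripper_force: 40.4
```

```bash
python3 -c "
from rel import *
rel(569.4,41.1,41.5,103.6)"
```

```text
shift tool mm [ 0.9 -0.8  2.4] turn [ 0.001  0.    -0.004] pos [570.4  40.4  43.9] yaw 103.3 q [-0.05  0.55  1.75  0.    0.84 -0.28] F [-1.6  0.8  5.9] T [-0.06  0.16 -0.  ] t 12.425 w 0.17818334956234766
```

move_arm(
  rows=[0.0004,-0.0096,0,0,0,0.08,0.0004,-0.0096,0,0,0,0.08,0.0004,-0.0096,0,0,0,0.08,0.0004,-0.0096,0,0,0,0.08,0.0004,-0.0096,0,0,0,0.08],
)

```text
time: 13.05
tcp_pos: [524.8, 38.7, 44.0]
tcp_rot: [2.398, 2.024, 0.005]
contact_force: [4.2, 0.1, 1.2]
width: 0.178
gripper_force: 39.9
```

```bash
cat >> rel.py <<'E'
def sp():
    s=manip.state(); d=s["tcp_pos"][:2]-[542,156.5]; a=np.arctan2(d[1],d[0]); M=R.from_rotvec(s["tcp_rot"]).as_matrix()
    print("r",np.hypot(*d).round(1),"ang",np.degrees(a).round(2),"tang F",(s["contact_force"][:2]@[-np.sin(a),np.cos(a)]).round(1),"rad F",(s["contact_force"][:2]@[np.cos(a),np.sin(a)]).round(1),"yaw",np.degrees(np.arctan2(M[1,0],M[0,0])).round(1),"Tz",s["ft_torque"].round(2),s["contact_force"].round(1),s["gripper_force"])
E
python3 -c "
from rel import *
sp()"
```

```text
r 119.1 ang -98.28 tang F 4.2 rad F -0.7 yaw 80.3 Tz [ 0.08 -0.53  0.43] [4.2 0.1 1.2] 39.9039763212204
```

move_arm(
  rows=[0.0004,-0.0096,0,0,0,0.08,0.0004,-0.0096,0,0,0,0.08,0.0004,-0.0096,0,0,0,0.08,0.0003,-0.0072,0,0,0,0.06,0,0,0,0,0,0],
)

```text
time: 13.68
tcp_pos: [489.7, 50.0, 43.9]
tcp_rot: [2.673, 1.647, 0.003]
contact_force: [1.5, -1.7, 3.8]
width: 0.18
gripper_force: 40.3
```

```bash
python3 -c "
from rel import *
sp()"
```

```text
r 118.6 ang -116.15 tang F 2.1 rad F 0.8 yaw 63.3 Tz [-0.29 -0.25 -0.04] [ 1.5 -1.7  3.8] 40.27732193470001
```

move_arm(
  rows=[0.0001,-0.0048,0,0,0,0.04,0.0001,-0.0048,0,0,0,0.04,0,0,0,0,0,0,0,0,0,0,0,0],
)

```text
time: 14.18
tcp_pos: [481.7, 54.5, 43.9]
tcp_rot: [2.737, 1.54, 0.003]
contact_force: [3.0, -3.7, 6.1]
width: 0.176
gripper_force: 40.5
```

```bash
python3 -c "
from rel import *
sp()"
```

```text
r 118.5 ang -120.62 tang F 4.5 rad F 1.6 yaw 58.7 Tz [-0.6  -0.44  0.04] [ 3.  -3.7  6.1] 40.4816597700119
```

move_arm(
  rows=[0.0001,-0.0048,0,0,0,0.04,0.0001,-0.0048,0,0,0,0.04,0,0,0,0,0,0],
)

```text
time: 14.55
tcp_pos: [474.1, 59.6, 43.9]
tcp_rot: [2.795, 1.429, 0.004]
contact_force: [3.9, -5.5, 4.9]
width: 0.177
gripper_force: 40.5
```

```bash
python3 -c "
from rel import *
sp()"
```

```text
r 118.3 ang -125.01 tang F 6.4 rad F 2.2 yaw 54.2 Tz [-0.84 -0.53  0.1 ] [ 3.9 -5.5  4.9] 40.495696663856506
```

move_arm(
  rows=[0.0001,-0.0036,0,0,0,0.03,0,0,0,0,0,0],
)

```text
time: 14.8
tcp_pos: [474.1, 59.9, 44.0]
tcp_rot: [2.81, 1.389, 0.009]
contact_force: [8.2, -16.3, -2.2]
width: 0.176
gripper_force: 41.3
```

```bash
python3 -c "
from rel import *
sp()"
```

```text
r 118.1 ang -125.1 tang F 16.1 rad F 8.6 yaw 52.6 Tz [-2.44 -1.43  0.5 ] [  8.2 -16.3  -2.2] 41.278658509254456
```

move_arm(
  rows=[0,-0.004,0,0,0,0,0,0,0,0,0,0,0,0,0,0,0,0],
)

```text
time: 15.18
tcp_pos: [473.9, 60.1, 44.2]
tcp_rot: [2.804, 1.389, 0.013]
contact_force: [15.6, -28.8, -9.1]
width: 0.175
gripper_force: 40.7
```

Run:
```python
from rel import *
from h import *
from station import grab_frame
import cv2
sp()
ims=[]
for n,(r,c) in dict(scene=(290,225),top=(215,195)).items():
    f=grab_frame(n); np.savez(f"pics/{n}3.npz",**f); r0=min(r-60,384-120)
    ims.append(cv2.resize(f["pixels"][r0:r0+120,c-65:c+65,::-1],(390,360),interpolation=cv2.INTER_CUBIC))
cv2.imwrite("pics/s3.png",np.hstack(ims))
```

```text
r 118.0 ang -125.23 tang F 29.4 rad F 14.5 yaw 52.7 Tz [-4.46 -2.26  0.38] [ 15.6 -28.8  -9.1] 40.68672443725518
```

View pics/s3.png

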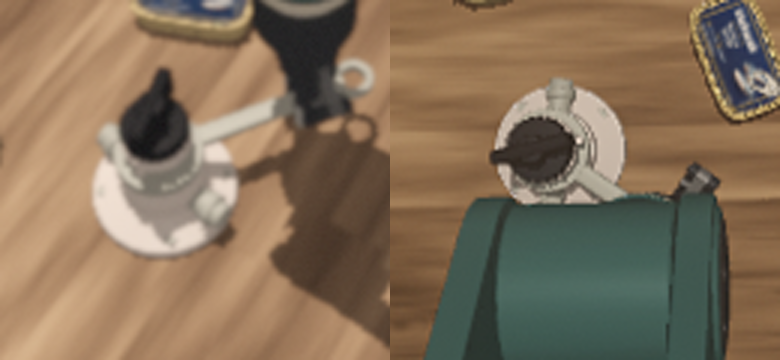

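The views show the handle clamped near its outer end with nothing blocking it. 29 N gave no movement, so the nut has stopped. I'll ease off, release and rise.

move_arm(
  rows=[0,0.004,0,0,0,0,0,0.002,0,0,0,0,0,0,0,0,0,0],
)

```text
time: 15.65
tcp_pos: [474.1, 59.8, 43.9]
tcp_rot: [2.813, 1.389, 0.006]
contact_force: [6.0, -9.8, 1.2]
width: 0.174
gripper_force: 42.4
```

```bash
python3 -c "
from rel import *
sp()"
```

```text
r 118.2 ang -125.05 tang F 10.6 rad F 4.6 yaw 52.6 Tz [-1.4  -0.91  0.61] [ 6.  -9.8  1.2] 42.3736435174942
```

move_arm(
  rows=[0,0,0,0,0,0,0,0,0,0,0,0,0,0,0,0,0,0,0,0,0,0,0,0],
  gripper=0.0854,
)

```text
time: 16.15
tcp_pos: [470.2, 61.4, 43.1]
tcp_rot: [-2.819, -1.386, 0.001]
contact_force: [-0.0, -0.9, 1.3]
width: 0.99
gripper_force: 0.0
```

move_arm(
  rows=[0,0,-0.02,0,0,0,0,0,-0.04,0,0,0,0,0,-0.04,0,0,0,0,0,-0.04,0,0,0,-0.04,0,0,0,0,0],
)

```text
time: 16.77
tcp_pos: [450.3, 30.0, 186.6]
tcp_rot: [2.814, 1.388, 0.012]
contact_force: [0.3, -0.0, 0.4]
width: 1.0
gripper_force: 0.0
```

move_arm(
  rows=[-0.05,0,0,0,0,0,-0.04,-0.03,0,0,0,0,0,-0.05,0,0,0,0,0,-0.05,0,0,0,0,0,0,0,0,0,0],
)

```text
time: 17.4
tcp_pos: [284.0, 39.1, 182.6]
tcp_rot: [-2.816, -1.388, 0.004]
contact_force: [0.9, 0.3, 0.7]
width: 0.999
gripper_force: 0.0
```

Run:
```python
from rel import *
from h import *
from station import grab_frame
import cv2
sp()
ims=[]
for n,(r,c) in dict(scene=(290,225),top=(215,195)).items():
    f=grab_frame(n); np.savez(f"pics/{n}4.npz",**f); r0=min(r-60,384-120)
    ims.append(cv2.resize(f["pixels"][r0:r0+120,c-65:c+65,::-1],(390,360),interpolation=cv2.INTER_CUBIC))
    P=cloud(f); d=np.hypot(P[...,0]-541,P[...,1]-157); m=(f["depth"]>0)&(f["pixels"].max(-1)<70)&(P[...,2]>124)&(P[...,2]<142)&(d<40)
    if m.sum()>5: c,a,s=main_axis(P[m][:,:2]); print(n,"wing",m.sum(),c,np.degrees(np.arctan2(a[1],a[0])),s)
    m=(f["depth"]>0)&(f["pixels"].max(-1)>90)&(P[...,2]>58)&(P[...,2]<70)&(d<135)&(d>50)
    if m.sum()>5: c,a,s=main_axis(P[m][:,:2]); print(n,"handle",m.sum(),c,np.degrees(np.arctan2(a[1],a[0])),s)
cv2.imwrite("pics/s4.png",np.hstack(ims))
```

```text
r 283.5 ang -155.54 tang F 0.1 rad F -0.9 yaw 52.5 Tz [ 0.01 -0.03  0.  ] [0.9 0.3 0.7] 0.0
scene wing 174 [540.64874347 161.30736565] 99.86569463908802 [16.0342318   4.12622848]
scene handle 255 [488.22151172  81.48296231] 54.313222971260686 [24.61886681  4.79481981]
top wing 167 [542.70639083 153.90708766] 102.4283855958691 [15.52703625  4.54613983]
top handle 232 [488.53358878  80.78515383] -125.53141604330565 [24.68934449  4.57607134]
```

View pics/s4.png

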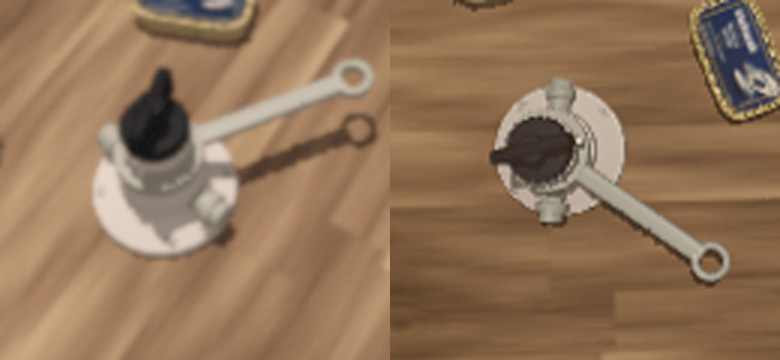

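The final views show the handle free at -125.5° (it moved 0.857 rad, to a stop that held against 29 N). The wings are still at the stop, and their angle to the side ports (about 106°) matches the tight spare (about 105°). The arm is clear, so I'm handing in.

```bash
python3 -c "
from station import manip
print(manip.sign_off())"
```

```text
the job is handed in; nothing more can be done
None
```

The winged coupling was turned clockwise to its stop, then the spanner was swung clockwise until the nut stopped; the other filter was left alone, and the job was handed in at about 17.5 s with the arm clear.

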